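Find the free damper flap and push it open

ROBOT

A 7-joint arm with a two-finger parallel gripper is mounted at the origin on the work surface. World frame = base frame: x ahead of the robot, y to its left, z up, the work surface at z = 0. Lengths are in m, angles in rad, forces in N, time in s.
With the tool pointing down it reaches from about 0.425 to 0.875 m from the base axis. Payload 4.7 kg.
Tool frame: the origin (TCP) lies at the very end of the fingers, on their centre line; the grasp point (between the pads) lies ctrl.pinch_z behind it (ctrl.pinch_z is the distance from the TCP to the grasp point, in m); x points along the fingers, y is the direction in which the jaws open and shut, and the axes are right-handed (so a half turn about x gives the same grasp; the last joint's range is limited). The gripper opens to 87 mm and grips with 3 to 60 N. Pads are 19 mm wide; open, the fingers measure 117 mm over their backs; the gripper's body (75 mm by 190 mm) begins 51 mm behind the grasp point.
Start: joints at [1.281, 0.321, -0.07, 1.45, 0.023, 1.371, -0.057], TCP at [0.194, -0.62, 0.223] pointing down, gripper open.
Joint ranges: [-2.86, 2.86], [-0.3, 2.09], [-1.38, 1.24], [0.06, 2.45], [-1.56, 4.7], [0.09, 2.05], [-2.69, 2.69]. Speed limits (rad/s): [2.57, 2.57, 3.14, 3.14, 3.14, 3.14, 3.14].

INTERFACE

Orientations are given as a rotation vector (axis times angle).
In Python, from bench import get_state, get_image, camera_info, order, ctrl gives the robot as it stands.
- The arm moves only by the tool jog_arm, never from a script. Its arguments are lists of equal length, an entry for each row: "claw": the finger opening in mm, from 0 to 87; "xyz": the shift along the tool's x, y, z in mm, a list of three; "roll": the turn about the tool's x in degrees. In form: {"claw": [claw, ...], "xyz": [[tx, ty, tz], ...], "roll": [roll, ...]}. A call has 1 to 5 rows; each row is the pose to reach, as a shift and turn from the pose measured when the call began, along the tool's axes at that moment; what a row does not reach only later rows make up. A row lasts 1/10 s, in which the tool goes at most 50 mm and 8.59 degrees, less where a joint would pass 70% of its speed; a pose out of reach is approached as far as the arm can. A call with a gripper value outside its range is refused whole. The fingers move at their own pace and stop on an object; "force" is the grip in N (left out, the last holds). Time passes only in rows, so rows that repeat a pose let the fingers close. It gives the time, the measured TCP pose, the force and the opening at its end, in the units of the state.
- get_state(): the state, without advancing time (a new reading comes with each control period).
- get_image(name): name is "side" or "top" or "wrist"; returns (picture, depth): 400x640x3 uint8, red, green, blue; 400x640 float32, m along the optical axis (not along the pixel's ray), 0 where there is no reading.
- camera_info(name): a dict with "intrinsics" (3x3 intrinsics, pixels), "rvec" (rotation vector, rad) and "tvec" (3), from world to camera coordinates, as OpenCV has them; the wrist camera has in their place "tool_from_camera" (4x4, takes a point from camera to tool coordinates, whose origin is the TCP and whose axes are the tool frame's). Camera axes: x right, y down, z forward; pixel columns grow to the right and rows downward; lengths in m; the calibration is good to about 2 mm. A picture is of the moment at which its call begins: read the wrist's pose just before it. camera_info takes no time and is no camera call.
- order.close_job(): hands the job in, once; it reports no verdict.
The state is a dict: "time": time; "joint_positions": joint angles; "qd": joint speeds; "joint_torque": joint torques, N m; "position": TCP position; "tool_rot": TCP orientation; "ft_force": force on the tool from outside, world axes, zero at the start; "torque": the same for the moment, N m; "grip_width": opening from 0.0 (shut) to 1.0 (fully open).
Only numpy, scipy, OpenCV 4.12 (cv2) and the standard library are available. Lean on these libraries where they do the work, as an engineer would, in place of code of your own. Each camera call takes 0.05 s, during which the arm holds its last target. There are 200 camera calls.

TASK

Four identical pivoting flaps lie in the top of the steel air distribution box, and all but one are held by packing blocks inside. Press on an end of each with the fingertips, without forcing it, until you find the one that rocks, then push that flap open as far as it will go and leave it standing open. Only push: do not pinch or lift anything, and leave everything else on the box and the bench where it is.

Things in the scene. Friction and masses are not known exactly. Their poses are not given: they have to be found in the camera images.
- plenum: galvanised steel air distribution box screwed to the bench, 203 (x) by 450 (y) by 112 mm tall, four round spigots on its rear. Origin on the bench under the middle of the flap row; the box runs 78 mm to -x and 125 mm to +x of it. z up, y along the row. Four identical flaps lie level in its top, 105 mm apart along y; the strip behind them (x 60 to 125 mm) is a ledge with small loose things
- flap_1_mid (a point): centre of flap 1 (1 is at the box's +y end), on its pivot, 109 mm above the bench. A plain aluminium plate, 110 (x) by 80 (y) by 6 mm, its top face 3 mm above this point and level with the box's top. It pivots like a see-saw about its middle line, which runs along y: press near one end (x = -35 or +35 mm) and that end sinks into the box as the other rises. Axes as the box's while shut
- flap_2_mid (a point): centre of flap 2 (1 is at the box's +y end), on its pivot, 109 mm above the bench. A plain aluminium plate, 110 (x) by 80 (y) by 6 mm, its top face 3 mm above this point and level with the box's top. It pivots like a see-saw about its middle line, which runs along y: press near one end (x = -35 or +35 mm) and that end sinks into the box as the other rises. Axes as the box's while shut
- flap_3_mid (a point): centre of flap 3 (1 is at the box's +y end), on its pivot, 109 mm above the bench. A plain aluminium plate, 110 (x) by 80 (y) by 6 mm, its top face 3 mm above this point and level with the box's top. It pivots like a see-saw about its middle line, which runs along y: press near one end (x = -35 or +35 mm) and that end sinks into the box as the other rises. Axes as the box's while shut
- flap_4_mid (a point): centre of flap 4 (1 is at the box's +y end), on its pivot, 109 mm above the bench. A plain aluminium plate, 110 (x) by 80 (y) by 6 mm, its top face 3 mm above this point and level with the box's top. It pivots like a see-saw about its middle line, which runs along y: press near one end (x = -35 or +35 mm) and that end sinks into the box as the other rises. Axes as the box's while shut
- flap_1 (a joint): tilt of flap 1 (rad): 0 shut; positive: +x end down; negative: -x end down; either way will do. The free flap (a different one each time) swings to stops at 0.9 either way, its ends moving 43 mm; friction 0.08 N m (2 to 3 N at 35 mm), no spring, stays where left. The other three look the same but rest on blocks inside and give at most 2 mm at the ends
- flap_2 (a joint): tilt of flap 2 (rad): 0 shut; positive: +x end down; negative: -x end down; either way will do. The free flap (a different one each time) swings to stops at 0.9 either way, its ends moving 43 mm; friction 0.08 N m (2 to 3 N at 35 mm), no spring, stays where left. The other three look the same but rest on blocks inside and give at most 2 mm at the ends
- flap_3 (a joint): tilt of flap 3 (rad): 0 shut; positive: +x end down; negative: -x end down; either way will do. The free flap (a different one each time) swings to stops at 0.9 either way, its ends moving 43 mm; friction 0.08 N m (2 to 3 N at 35 mm), no spring, stays where left. The other three look the same but rest on blocks inside and give at most 2 mm at the ends
- flap_4 (a joint): tilt of flap 4 (rad): 0 shut; positive: +x end down; negative: -x end down; either way will do. The free flap (a different one each time) swings to stops at 0.9 either way, its ends moving 43 mm; friction 0.08 N m (2 to 3 N at 35 mm), no spring, stays where left. The other three look the same but rest on blocks inside and give at most 2 mm at the ends
- valve_cap: brass valve cap, 34 mm across and 24 mm tall, standing loose on the box's rear ledge; origin under its centre
- relay_box: small cardboard box, 36 x 55 x 24 mm tall, lying loose on the box's rear ledge; origin under its centre
- capacitor_a: loose aluminium can capacitor, 48 mm across, 98 mm tall, on the bench; origin under its centre
- capacitor_b: a second such capacitor, on the bench on the other side
- screwdriver: screwdriver lying loose on the bench
- spanner: spanner lying loose on the bench
- fan_motor: small grey fan motor standing loose on the bench, 76 mm across, 102 mm tall with its shaft; origin under its centre

How it is judged:
At the end, for the whole second after the job is handed in: one flap is tilted more than 0.75 rad either way (its stop is at 0.9) and at rest; the other three are within 0.08 rad of shut ((((value of joint flap_1 above 0.75 rad or value of joint flap_1 below -0.75 rad) and velocity of joint flap_1 between -0.1 and 0.1 rad/s and value of joint flap_2 between -0.08 and 0.08 rad and value of joint flap_3 between -0.08 and 0.08 rad and value of joint flap_4 between -0.08 and 0.08 rad) or ((value of joint flap_2 above 0.75 rad or value of joint flap_2 below -0.75 rad) and velocity of joint flap_2 between -0.1 and 0.1 rad/s and value of joint flap_1 between -0.08 and 0.08 rad and value of joint flap_3 between -0.08 and 0.08 rad and value of joint flap_4 between -0.08 and 0.08 rad) or ((value of joint flap_3 above 0.75 rad or value of joint flap_3 below -0.75 rad) and velocity of joint flap_3 between -0.1 and 0.1 rad/s and value of joint flap_1 between -0.08 and 0.08 rad and value of joint flap_2 between -0.08 and 0.08 rad and value of joint flap_4 between -0.08 and 0.08 rad) or ((value of joint flap_4 above 0.75 rad or value of joint flap_4 below -0.75 rad) and velocity of joint flap_4 between -0.1 and 0.1 rad/s and value of joint flap_1 between -0.08 and 0.08 rad and value of joint flap_2 between -0.08 and 0.08 rad and value of joint flap_3 between -0.08 and 0.08 rad))); the robot touches nothing.
It fails at once if a loose thing on the box or the bench is lifted, carried or shifted by more than 25 mm (distance of any of valve_cap, relay_box, capacitor_a, capacitor_b, screwdriver, spanner, fan_motor from where it was at the start of the episode above 0.025 m).
It fails at once if the box or a flap is forced: the fingers press on it with more than 60 N (contact force between the fingers and plenum above 60 N).
It fails at once if a flap is pinched: the grasp point lies within its plate while the fingers press on it (contact force between the fingers and plenum above 1 N and ((x of the grasp point in the frame of flap_1_mid between -0.06 and 0.06 m and y of the grasp point in the frame of flap_1_mid between -0.045 and 0.045 m and z of the grasp point in the frame of flap_1_mid between -0.005 and 0.005 m) or (x of the grasp point in the frame of flap_2_mid between -0.06 and 0.06 m and y of the grasp point in the frame of flap_2_mid between -0.045 and 0.045 m and z of the grasp point in the frame of flap_2_mid between -0.005 and 0.005 m) or (x of the grasp point in the frame of flap_3_mid between -0.06 and 0.06 m and y of the grasp point in the frame of flap_3_mid between -0.045 and 0.045 m and z of the grasp point in the frame of flap_3_mid between -0.005 and 0.005 m) or (x of the grasp point in the frame of flap_4_mid between -0.06 and 0.06 m and y of the grasp point in the frame of flap_4_mid between -0.045 and 0.045 m and z of the grasp point in the frame of flap_4_mid between -0.005 and 0.005 m))).
It also fails if it takes over 51 s, if anything falls off the work surface, if the arm or the gripper's body presses on something with over 40 N, if the wrist force passes 120 N, or if a joint passes its speed limit or range.

## Working session

There is one attempt and no reset: what is moved stays moved. The work goes in short steps, Python scripts to look and compute and a tool call to move; the robot and the scene stay as the last step left them, time stands still between calls to the robot, and variables do not carry over. Pictures are saved under pics/ and viewed, about 8 in all and at most 12, crops included, and the job is handed in when it is done.

Besides the shell and the picture viewer there is one more tool, called after "Request:" as name(argument=value, ...) on one line, values as JSON. jog_arm: Moves the arm, as the interface text tells. Its arguments: {"type":"object","properties":{"claw":{"type":"array"},"xyz":{"type":"array"},"roll":{"type":"array"},"force":{"type":"number"}},"required":["claw","xyz","roll"]}

```bash
mkdir -p pics; ls; python3 - <<'E'
from bench import *
import cv2,numpy as np
s=get_state();print(s['time'],s['position'],s['tool_rot'],s['grip_width'],ctrl.pinch_z)
for n in("top","side"):
    im,d=get_image(n);cv2.imwrite(f"pics/{n}0.png",im[:,:,::-1]);np.save(f"{n}_d.npy",d);np.save(f"{n}_i.npy",im)
    print(camera_info(n))
E
```

```text
pics
0.0 [ 0.19419611 -0.61970962  0.22144281] [ 2.05820308  0.31711652 -2.05905941] 0.9962221283750543 0.0187
{'intrinsics': array([[400.70661817,   0.        , 323.87510515],
       [  0.        , 400.70661817, 199.51923467],
       [  0.        ,   0.        ,   1.        ]]), 'rvec': array([ 2.1658449 , -2.14289847,  0.10635024]), 'tvec': array([-0.00279557,  0.51111655,  1.26926641])}
{'intrinsics': array([[501.69255156,   0.        , 315.59295943],
       [  0.        , 501.69255156, 206.1783448 ],
       [  0.        ,   0.        ,   1.        ]]), 'rvec': array([ 2.02222469,  0.89888609, -0.45598886]), 'tvec': array([-0.32682552, -0.1527537 ,  1.90405717])}
```

View pics/top0.png

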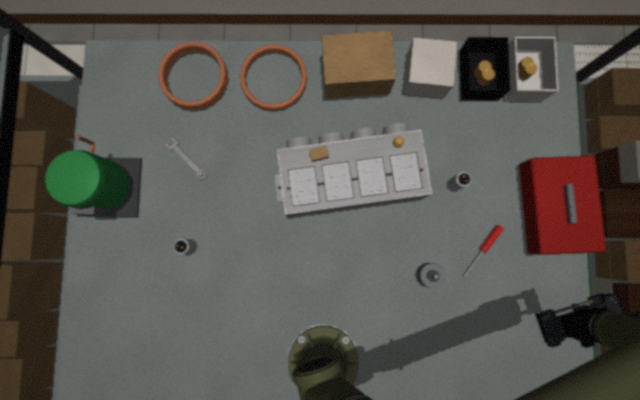

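View pics/side0.png

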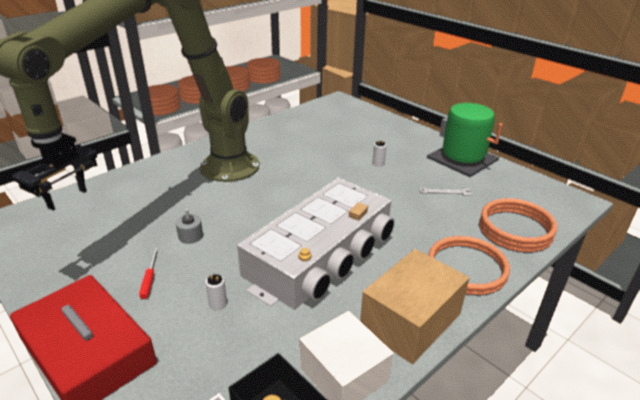

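The top view shows the four flaps at about (304,186), (338,181), (372,175) and (406,171). Image left is +y, so the leftmost is flap 1. The box on the ledge is at (319,153), the cap at (398,141), and the side view agrees.

```bash
cat > h.py <<'E'
from bench import *
import cv2,numpy as np
from scipy.spatial.transform import Rotation as R
def ray(n,uv,z):
    c=camera_info(n);M=R.from_rotvec(c['rvec']).as_matrix();t=c['tvec']
    o=-M.T@t;d=M.T@np.linalg.inv(c['intrinsics'])@np.array([uv[0],uv[1],1.])
    return o+d*(z-o[2])/d[2]
def pt(n,uv,dep):
    c=camera_info(n);M=R.from_rotvec(c['rvec']).as_matrix()
    return M.T@(np.linalg.inv(c['intrinsics'])@np.array([uv[0],uv[1],1.])*dep-c['tvec'])
E
python3 - <<'E'
from h import *
im=np.load('top_i.npy');d=np.load('top_d.npy')
g=im.min(2);roi=np.zeros_like(g);roi[130:220,275:435]=1
print(g[150:215:8,304],g[165,390:425:4])
for th in(175,185,195,205):
    m=((g>th)*roi).astype(np.uint8)
    n,_,st,c=cv2.connectedComponentsWithStats(m)
    print(th,[(st[i,4],c[i].round(1)) for i in range(1,n) if st[i,4]>200])
for uv in((304,190),(338,185),(372,180),(406,175)):print(pt('top',uv,d[uv[1],uv[0]]),ray('top',uv,.112))
# box mask from depth: points with height .10-.12
v,u=np.mgrid[125:225,270:440];P=np.array([pt('top',(a,b),d[b,a]) for a,b in zip(u.ravel(),v.ravel())])
k=(P[:,2]>.1)&(P[:,2]<.122);rc=cv2.minAreaRect(P[k,:2].astype(np.float32));print(rc,cv2.boxPoints(rc))
k=P[:,2]>.122;print(P[k].round(3)[::8])
E
```

```text
[135 137 133 164 164 167 170 143  53] [123 170 163 164 162 156 162 127 140]
175 []
185 []
195 []
205 []
[0.53024402 0.06212194 0.11142926] [0.5301646 0.0620834 0.112    ]
[ 0.54669189 -0.04128217  0.1107355 ] [ 0.54649882 -0.04125931  0.112     ]
[ 0.56312277 -0.14480049  0.11027558] [ 0.56283615 -0.1446217   0.112     ]
[ 0.5796596  -0.24851248  0.10931282] [ 0.57917659 -0.24800377  0.112     ]Traceback (most recent call last):
  File "<stdin>", line 11, in <module>
  File "h.py", line 9, in pt
    c=camera_info(n);M=R.from_rotvec(c['rvec']).as_matrix()
ValueError: time passes only in moves, steps and waits
```

```bash
cat > h.py <<'E'
from bench import *
import cv2,numpy as np
from scipy.spatial.transform import Rotation as R
C={n:camera_info(n) for n in("top","side")}
def ray(n,uv,z):
    c=C[n];M=R.from_rotvec(c['rvec']).as_matrix()
    o=-M.T@c['tvec'];d=M.T@np.linalg.inv(c['intrinsics'])@np.array([uv[0],uv[1],1.])
    return o+d*(z-o[2])/d[2]
E
python3 - <<'E'
from h import *
im=np.load('top_i.npy')
g=im.min(2);roi=np.zeros_like(g);roi[130:220,275:435]=1
c=[]
for th in(148,152):
    m=((g>th)*roi).astype(np.uint8);m=cv2.morphologyEx(m,cv2.MORPH_OPEN,np.ones((3,3)))
    cs=[k for k in cv2.findContours(m,0,2)[0] if cv2.contourArea(k)>300]
    cs.sort(key=lambda k:k[:,0,0].mean())
    print(th)
    P=[]
    for k in cs:
        w=np.array([ray('top',p,.112)[:2] for p in k[:,0]],np.float32);r=cv2.minAreaRect(w);P.append(r[0]);print(r)
    P=np.array(P);print(np.diff(P,axis=0),np.hypot(*np.diff(P,axis=0).T),np.degrees(np.arctan2(-(P[-1]-P[0])[0],(P[0]-P[-1])[1])))
hsv=cv2.cvtColor(im,cv2.COLOR_RGB2HSV)
m=((hsv[...,1]>110)*roi).astype(np.uint8);n,_,st,ce=cv2.connectedComponentsWithStats(m)
for i in range(1,n):
    if st[i,4]>15:print(st[i],ray('top',ce[i],.13))
s=get_state();print(R.from_rotvec(s['tool_rot']).as_matrix().round(3))
E
```

```text
148
((0.5434200763702393, 0.06541115045547485), (0.10696727782487869, 0.0780387595295906), 8.267444610595703)
((0.558745265007019, -0.038726598024368286), (0.10719957947731018, 0.07727363705635071), 8.266063690185547)
((0.5741598010063171, -0.14215399324893951), (0.10745881497859955, 0.07749343663454056), 8.951146125793457)
((0.5901135206222534, -0.24644334614276886), (0.10628756135702133, 0.07600174844264984), 8.44420051574707)
[[ 0.01532519 -0.10413775]
 [ 0.01541454 -0.1034274 ]
 [ 0.01595372 -0.10428935]] [0.10525936 0.10456976 0.10550256] -8.515540409105611
152
((0.5434281826019287, 0.06542153656482697), (0.10478194802999496, 0.07776078581809998), 7.8437981605529785)
((0.558449923992157, -0.03896593302488327), (0.10619216412305832, 0.07602271437644958), 8.268417358398438)
((0.5746894478797913, -0.1430288851261139), (0.1053387001156807, 0.07597862929105759), 8.108959197998047)
((0.58987957239151, -0.24651330709457397), (0.10444493591785431, 0.07395453006029129), 8.367506980895996)
[[ 0.01502174 -0.10438747]
 [ 0.01623952 -0.10406295]
 [ 0.01519012 -0.10348442]] [0.10546277 0.10532246 0.10459333] -8.469888364475237
[394 137   9  10  71] [ 0.67881234 -0.22153146  0.13      ]
[311 148  16  12 142] [0.64041193 0.01839415 0.13      ]
[[-0.001  0.299 -0.954]
 [ 0.002 -0.954 -0.299]
 [-1.    -0.002  0.   ]]
```

```bash
cat > g.py <<'E'
import sys
from h import *
yaw=np.radians(8.5);bx=np.array([np.cos(yaw),np.sin(yaw)])
F={1:(.5434,.0654),2:(.5586,-.0388),3:(.5744,-.1425),4:(.590,-.2464)}
s=get_state();T=R.from_rotvec(s['tool_rot']).as_matrix();p=s['position']
print(s['time'],p.round(4),s['ft_force'].round(1),s['grip_width'])
if len(sys.argv)>1:
    i=int(sys.argv[1]);t=np.r_[np.array(F[i])-.037*bx,float(sys.argv[2])]
    print(t,'shift mm',(T.T@(t-p)*1000).round(1),'roll',np.degrees(np.arctan2(*(-T[:2,2]@np.c_[[bx[1],-bx[0]],bx]))).round(1))
E
python3 g.py 4 .14
```

```text
0.1 [ 0.1942 -0.6198  0.2215] [-0.2  0.  -0.2] 1.0006405587874185
[ 0.55340641 -0.25186895  0.14      ] shift mm [  81.9 -243.4 -452.8] roll -8.9
```

Request:
jog_arm(claw=[0,0,0,0,0], xyz=[[30,-243,-453],[30,-243,-453],[30,-243,-453],[30,-243,-453],[30,-243,-453]], roll=[9,9,9,9,9])

```text
time: 0.6
position: [0.3696, -0.4401, 0.2073]
tool_rot: [2.145, 0.16, -2.147]
ft_force: [1.4, 0.4, 0.0]
grip_width: 0.631
```

```bash
python3 g.py 4 .14
```

```text
0.6 [ 0.3696 -0.4401  0.2073] [1.4 0.4 0. ] 0.6314366675428754
[ 0.55340641 -0.25186895  0.14      ] shift mm [  67.5 -159.2 -209.4] roll 0.1
```

Request:
jog_arm(claw=[0,0,0,0,0], xyz=[[30,-159,-209],[30,-159,-209],[30,-159,-209],[30,-159,-209],[30,-159,-209]], roll=[0,0,0,0,0])

```text
time: 1.1
position: [0.5426, -0.2622, 0.1788]
tool_rot: [2.145, 0.159, -2.148]
ft_force: [0.8, -0.2, 1.2]
grip_width: 0.172
```

Request:
jog_arm(claw=[0,0,0], xyz=[[0,0,0],[0,0,0],[0,0,0]], roll=[0,0,0])

```text
time: 1.4
position: [0.5416, -0.2636, 0.1784]
tool_rot: [2.144, 0.157, -2.15]
ft_force: [0.4, -1.3, 0.0]
grip_width: 0.011
```

```bash
python3 g.py 4 .118
```

```text
1.4 [ 0.5416 -0.2636  0.1784] [ 0.4 -1.3  0. ] 0.010909786565073142
[ 0.55340641 -0.25186895  0.118     ] shift mm [ 60.4  -9.8 -13.5] roll 0.2
```

Request:
jog_arm(claw=[0,0,0,0], xyz=[[30,-10,-14],[60,-10,-14],[60,-10,-14],[60,-10,-14]], roll=[0,0,0,0])

```text
time: 1.8
position: [0.5527, -0.2534, 0.1186]
tool_rot: [2.144, 0.154, -2.152]
ft_force: [-0.4, 0.5, 2.1]
grip_width: 0.005
```

```bash
python3 g.py 4 .108; python3 - <<'E'
from h import *
im,d=get_image('wrist');cv2.imwrite("pics/w1.png",im[:,:,::-1])
E
```

```text
1.8 [ 0.5527 -0.2534  0.1186] [-0.4  0.5  2.1] 0.004697947168722134
[ 0.55340641 -0.25186895  0.108     ] shift mm [10.6 -1.4 -0.9] roll 0.4
```

View pics/w1.png

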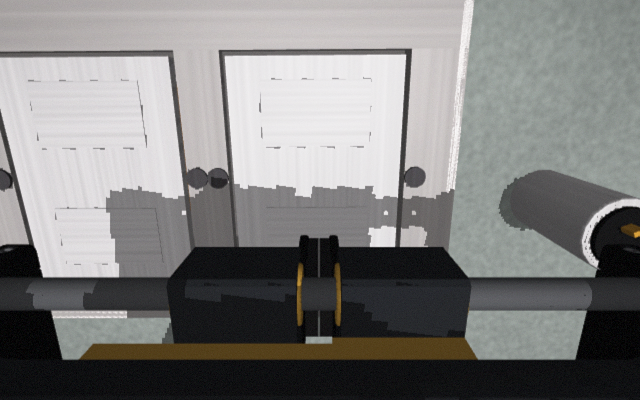

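The wrist view shows the closed fingers at (318,290), centred in y on flap 4 (columns 222–410), over its near end. Next I press gently.

Request:
jog_arm(claw=[0,0,0,0], xyz=[[3,-1,-1],[6,-1,-1],[8,-1,-1],[8,-1,-1]], roll=[0,0,0,0])

```text
time: 2.25
position: [0.5548, -0.2527, 0.1122]
tool_rot: [2.147, 0.152, -2.148]
ft_force: [-0.8, -1.3, 0.5]
grip_width: 0.003
```

Request:
jog_arm(claw=[0,0,0], xyz=[[2,0,0],[3,0,0],[3,0,0]], roll=[0,0,0])

```text
time: 2.55
position: [0.5549, -0.2527, 0.1117]
tool_rot: [2.146, 0.151, -2.148]
ft_force: [-5.7, 1.9, 11.2]
grip_width: 0.004
```

Flap 4 holds against 11 N, where a free flap would give at about 3 N. On to flap 3.

Request:
jog_arm(claw=[0,0,0,0,0], xyz=[[-12,0,0],[-12,-50,0],[-12,-105,0],[-12,-105,0],[-12,-105,0]], roll=[0,0,0,0,0])

```text
time: 3.05
position: [0.5404, -0.1465, 0.1242]
tool_rot: [2.145, 0.156, -2.144]
ft_force: [0.5, -1.1, 0.5]
grip_width: 0.005
```

```bash
python3 g.py 3 .112
```

```text
3.05 [ 0.5404 -0.1465  0.1242] [ 0.5 -1.1  0.5] 0.004622596912633752
[ 0.53780641 -0.14796895  0.112     ] shift mm [12.2  1.1  2.7] roll 0.1
```

Request:
jog_arm(claw=[0,0,0,0,0], xyz=[[5,1,3],[10,1,3],[12,1,3],[14,1,3],[15,1,3]], roll=[0,0,0,0,0])

```text
time: 3.55
position: [0.5371, -0.1493, 0.109]
tool_rot: [2.144, 0.153, -2.146]
ft_force: [-2.1, -2.1, 2.9]
grip_width: 0.006
```

Request:
jog_arm(claw=[0,0,0], xyz=[[2,0,0],[3,0,0],[3,0,0]], roll=[0,0,0])

```text
time: 3.85
position: [0.5374, -0.1492, 0.106]
tool_rot: [2.144, 0.153, -2.145]
ft_force: [-0.2, -1.3, 1.2]
grip_width: 0.009
```

Flap 3 gives: 6 mm down at about 2 N. I'll push it open.

Request:
jog_arm(claw=[0,0,0,0,0], xyz=[[4,0,0],[8,0,0],[12,0,0],[16,0,0],[20,0,0]], roll=[0,0,0,0,0])

```text
time: 4.35
position: [0.5371, -0.1491, 0.0854]
tool_rot: [2.144, 0.154, -2.146]
ft_force: [-1.8, 0.3, 3.5]
grip_width: 0.004
```

Request:
jog_arm(claw=[0,0,0,0,0], xyz=[[2,0,0],[4,0,0],[6,0,0],[7,0,0],[7,0,0]], roll=[0,0,0,0,0])

```text
time: 4.85
position: [0.5368, -0.1491, 0.0782]
tool_rot: [2.143, 0.154, -2.147]
ft_force: [-1.3, -0.6, 2.1]
grip_width: 0.005
```

Request:
jog_arm(claw=[0,0,0,0,0], xyz=[[2,0,0],[3,0,0],[4,0,0],[5,0,0],[5,0,0]], roll=[0,0,0,0,0])

```text
time: 5.35
position: [0.5374, -0.1492, 0.0767]
tool_rot: [2.143, 0.153, -2.145]
ft_force: [-8.5, 1.9, 22.6]
grip_width: 0.008
```

It has reached the stop, with force up to 22 N. I'll back off straight up, then away.

Request:
jog_arm(claw=[0,0,0,0,0], xyz=[[-10,0,2],[-50,0,2],[-100,0,2],[-140,0,2],[-140,0,2]], roll=[0,0,0,0,0])

```text
time: 5.85
position: [0.5393, -0.1495, 0.2234]
tool_rot: [2.153, 0.148, -2.131]
ft_force: [0.2, -0.2, 0.1]
grip_width: 0.006
```

Request:
jog_arm(claw=[0,0,0,0,0], xyz=[[-30,50,20],[-30,100,40],[-30,150,40],[-30,200,40],[-30,240,40]], roll=[0,0,0,0,0])

```text
time: 6.35
position: [0.5329, -0.389, 0.2544]
tool_rot: [2.153, 0.147, -2.132]
ft_force: [1.1, 0.8, 0.4]
grip_width: 0.008
```

Request:
jog_arm(claw=[0,0,0], xyz=[[0,0,0],[0,0,0],[0,0,0]], roll=[0,0,0])

```text
time: 6.65
position: [0.5334, -0.387, 0.2537]
tool_rot: [2.153, 0.151, -2.132]
ft_force: [0.5, 0.2, 0.4]
grip_width: 0.007
```

```bash
python3 g.py; python3 - <<'E'
from h import *
A=[]
for n in("top","side"):
    im,d=get_image(n)
    cr=im[110:230,260:500] if n=="top" else im[150:330,120:480]
    A.append(cv2.resize(cr,(640,320),interpolation=cv2.INTER_CUBIC) if n=="top" else cv2.resize(cr,(560,280),interpolation=cv2.INTER_CUBIC))
    if n=="top":
        M=R.from_rotvec(C[n]['rvec']).as_matrix();K=np.linalg.inv(C[n]['intrinsics'])
        P=[]
        for v in range(150,205):
            for u in range(355,392):
                P.append(M.T@(K@[u,v,1]*d[v,u]-C[n]['tvec']))
        P=np.array(P);yaw=np.radians(8.5);q=P[:,:2]-[.5744,-.1425]
        X=q@[np.cos(yaw),np.sin(yaw)];Y=q@[-np.sin(yaw),np.cos(yaw)]
        k=(abs(Y)<.03)&(abs(X)<.03)
        print('slope rad',np.arctan(np.polyfit(X[k],P[k,2],1)[0]),P[k,2].min(),P[k,2].max())
A[1]=cv2.copyMakeBorder(A[1],0,0,0,80,0)
cv2.imwrite("pics/end.png",np.vstack(A)[:,:,::-1])
E
```

```text
6.65 [ 0.5334 -0.387   0.2537] [0.5 0.2 0.4] 0.0073258963860194995
slope rad 0.9015018268633058 0.07110965544231063 0.15553349559450919
```

View pics/end.png

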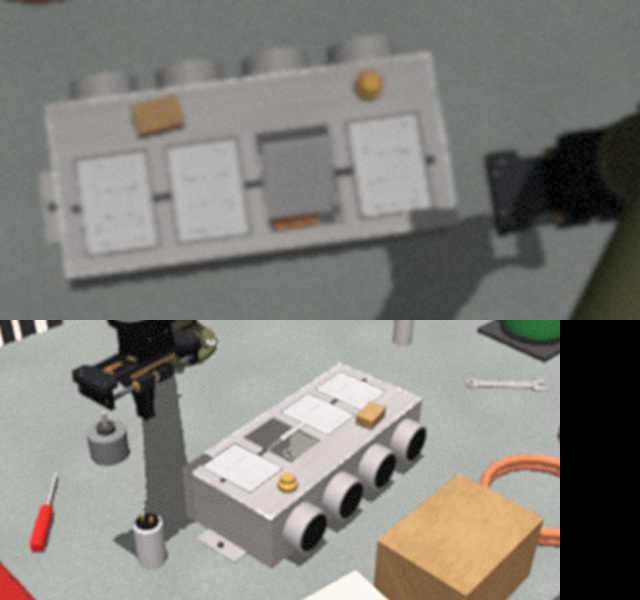

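Flap 3 (crop 298,175) stands open, with a slope of 0.90 rad. The other three are flat, the loose things haven't moved, and the arm is clear.

```bash
python3 -c "
from bench import order
print(order.close_job())"
```

```text
the job is handed in; nothing more can be done
None
```

Flap 3 was the free one. I pushed its near (-x) end down to the stop, left it standing open and handed the job in; no verdict was reported.

- **Finding it:** flap 4 held against about 11 N. Flap 3 sank at 2–3 N, so I did not press flaps 1 and 2.
- **Opening it:** the force rose to about 22 N at the stop, against the 60 N limit.
- **Last checks:** the depth image gave flap 3's tilt as 0.90 rad. In the pictures the other three flaps look flat and the ledge and bench things look unmoved; I did not measure these. The arm was clear and the wrist force was about 0 N. The robot's clock stood at about 6.7 s, and no check failed or disagreed.

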